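# Click the culture dish into view and hold the reading lens at focus

### The arm

A 7-joint arm with a two-finger parallel gripper is mounted at the origin on the work surface. World frame = base frame: x ahead of the robot, y to its left, z up, the work surface at z = 0. Lengths are in m, angles in rad, forces in N, time in s.
With the tool pointing down it reaches from about 0.425 to 0.875 m from the base axis. Payload 8.4 kg.
Tool frame: the origin (TCP) lies at the very end of the fingers, on their centre line; the grasp point (between the pads) lies 19 mm behind it; y points along the fingers, z is the direction in which the jaws open and shut, and the axes are right-handed (so a half turn about y gives the same grasp; the last joint's range is limited). The gripper opens to 87 mm and grips with 3 to 60 N. Pads are 19 mm wide; open, the fingers measure 117 mm over their backs; the gripper's body (75 mm by 190 mm) begins 51 mm behind the grasp point.
Start: joints at [1.079, 0.333, 0.04, 1.465, -0.013, 1.343, -0.059], TCP at [0.249, -0.6, 0.223] pointing down, gripper open.
Joint ranges: [-2.58, 2.58], [-0.38, 2.09], [-1.3, 1.39], [0.25, 2.4], [-1.5, 4.64], [0.08, 2.09], [-2.65, 2.65]. Speed limits (rad/s): [2.22, 2.22, 2.79, 2.79, 3.14, 3.14, 3.14].

### API

Orientations are given as a rotation vector (axis times angle).
In Python, from rig import manip gives the robot as it stands.
- The arm moves only by the tool carry_out, never from a script. Its argument "rows" is a list that holds one entry, the list of rows, each a list of 4 numbers: the shift along the tool's x, y, z in m, then the turn about the tool's y in rad. In form: [[[tx, ty, tz, spin], ...]]. A call has 1 to 5 rows; each row is the pose to reach, as a shift and turn from the pose commanded when the call began, along the tool's axes at that moment; what a row does not reach only later rows make up. A row lasts 1/10 s, in which the tool goes at most 50 mm and 8.59 degrees, less where a joint would pass 70% of its speed; a pose out of reach is approached as far as the arm can. A call with a gripper value outside its range is refused whole. "grip" is the finger opening in m, from 0 to 0.087, set as the call begins (left out, the last holds). The fingers move at their own pace and stop on an object; "newtons" is the grip in N (left out, the last holds). Time passes only in rows, so rows that repeat a pose let the fingers close. It gives the time, the measured TCP pose, the force and the opening at its end, in the units of the state.
- manip.get_obs(): the state, without advancing time (a new reading comes with each control period).
- manip.get_image(name): name is "scene" or "side" or "wrist"; returns (picture, depth): 384x512x3 uint8, blue, green, red; 384x512 float32, m along the optical axis (not along the pixel's ray), 0 where there is no reading.
- manip.calibration(name): a dict with "intrinsics" (3x3 intrinsics, pixels), "pose" (4x4, takes a point from camera to world coordinates); the wrist camera has in their place "hand_eye" (4x4, takes a point from camera to tool coordinates, whose origin is the TCP and whose axes are the tool frame's). Camera axes: x right, y up, looking along -z (the intrinsics and any distortion apply to the point x, -y, -z); pixel columns grow to the right and rows downward; lengths in m; the calibration is good to about 2 mm. A picture is of the moment at which its call begins: read the wrist's pose just before it. calibration takes no time and is no camera call.
- manip.hand_in(): hands the job in, once; it reports no verdict.
The state is a dict: "clock": time; "joint_positions": joint angles; "dq": joint speeds; "joint_torque": joint torques, N m; "tool_pos": TCP position; "tcp_rot": TCP orientation; "wrist_force": force on the tool from outside, world axes, zero at the start; "moment": the same for the moment, N m; "gripper_width": finger opening in m.
Only numpy, scipy, OpenCV 4.12 (cv2) and the standard library are available. Lean on these libraries where they do the work, as an engineer would, in place of code of your own. Each camera call takes 0.05 s, during which the arm holds its last target.

### The job

First push the white carriage with the culture dish along its slide, towards the end where the gauge post stands, until its spring detent clicks and it sits fully home. Then take the reading lens by its handle and hold it level and still, centred over the dish, with the lens at the height of the orange pointer on the gauge post; finish while still holding it there, nothing but the gripper carrying it. Do not touch the dish or its station with the lens, do not shift the pointer, and leave the tip box, the dish stack and the bottle where they are.

Things in the scene. Friction and masses are not known exactly. Their poses are not given: they have to be found in the camera images.
- station: Fixed aluminium viewing station on the bench. Origin: on the bench (underside) below the viewing position, where the dish centre sits once the carriage is home. Its +y axis is the direction the carriage is pushed; z up. Base plate 130 mm (x) by 285 mm (y, from -210 to +75), 12 mm thick. A steel gauge post, 12 mm in diameter, stands at x = +90, y = +50 mm and reaches 195 mm above the bench, on the far side from the robot.
- carriage (a joint): Travel of the carriage along the station's +y axis, in m: 0.100 is fully home against the stop, with the detent engaged and the dish at the viewing position; the dish centre lies at y = value - 0.100 in the station frame. It starts somewhere between 0 and 0.04. Sliding friction is about 1 N; from about 12 mm before home a spring plunger resists, 5 to 6 N in all, until, some 4 mm before home, it snaps over, drives the carriage home and keeps it there.
- tab (a point): Centre of the blue upright push tab on the carriage, 40 mm wide (station x), 10 mm thick (station y), 36 mm tall, from 30 to 66 mm above the bench. It stands 85 mm behind the dish centre (station -y), with free bench behind it. Push it from behind, or grip it across its 10 mm. Axes as the station.
- dish_top (a point): Centre of the top face of the covered culture dish (clear, amber inside, 87 mm in diameter, 15 mm high, clipped in the carriage), 45 mm above the bench. Moves with the carriage.
- focus_mark (a point): Tip of the orange pointer on the gauge post: its height is the focal height for the middle of the lens, between about 125 and 180 mm above the bench, different each time. The pointer is a 4 mm thick arm, with a 24 mm collar 14 mm high on the post; it slides on the post only if forced.
- lens_rest: Fixed grey rest for the lens, plate 190 mm by 66 mm, 6 mm thick, with two rubber saddles 24 mm high under the lens ring and the handle's end. Origin: on the bench below the lens's grip point; its +x axis runs along the handle towards the lens ring. Between the saddles, from x = -49 to +67 mm, the space below the handle is free down to the plate.
- lens_grip (a point): The point to grip on the reading lens: centre of the blue straight handle's cross-section, 16 mm wide (lens y) and 18 mm tall, near the balance point. x axis along the handle towards the lens, z up. The handle runs from 68 mm behind this point to 34 mm ahead of it. At the start it lies 33 mm above the bench. About 0.1 kg.
- lens_centre (a point): Middle of the lens itself: yellow ring 76 mm in diameter and 14 mm high with a clear disc, 80 mm ahead of the grip point along the handle (lens +x) and 2 mm lower; z is the lens axis, up when level.
- lens: The reading lens (ring and handle, one rigid piece, 186 mm long), origin at the centre of the ring's underside, 7 mm below lens_centre; axes as lens_grip.
- tip_box_centre (a point): Centre of the orange pipette-tip box, 85 by 122 mm, 57 mm tall: bystander.
- dish_stack_centre (a point): Centre of a stack of four culture dishes, 88 mm in diameter, 58 mm tall: bystander.
- bottle_centre (a point): Centre of a small reagent bottle with blue cap, 60 mm in diameter, 130 mm tall: bystander.
Mind the look-alikes: they are no part of the job. What is shaped like the lens_rest but green is not meant.

How it is judged:
On the way, in this order (a step that is already met when the one before it is completed fails the run):
1. the carriage is fully home in its detent (value of joint carriage above 0.097 m), for 0.3 s.
2. the lens is lifted off its rest, held by the gripper (contact force between the fingers and lens above 0.5 N and contact force between lens and station below 0.2 N and contact force between lens and lens_rest below 0.2 N and height (world z) of lens_centre above 0.06 m), for 0.2 s.
At the end, for the whole second after the job is handed in: The carriage is within 3 mm of fully home; the middle of the lens is within 15 mm of the dish centre seen from above, within 10 mm of the pointer's height and level within 8 degrees, still (under 20 mm/s), held by the fingers and touching neither the station with its dish and pointer nor the rest (value of joint carriage above 0.097 m and horizontal distance between lens_centre and dish_top below 0.015 m and z of lens_centre in the frame of focus_mark between -0.01 and 0.01 m and angle between lens_centre's own z axis and vertical below 0.14 rad and linear speed of lens below 0.02 m/s and contact force between the fingers and lens above 0.5 N and contact force between lens and station below 0.2 N and contact force between lens and lens_rest below 0.2 N); the arm keeps its last pose, push and grip.
It fails at once if a bystander is moved more than 30 mm or tipped (distance of any of tip_box_centre, dish_stack_centre, bottle_centre from where it was at the start of the episode above 0.03 m or angle between any of tip_box_centre, dish_stack_centre, bottle_centre's own z axis and vertical above 0.4 rad).
It fails at once if the lens touches the dish or any part of the station (contact force between lens and station above 0.5 N).
It fails at once if the pointer is shifted on its post by more than 6 mm (distance of focus_mark from where it was at the start of the episode above 0.006 m).
It also fails if it takes over 58 s, if anything falls off the work surface, if the arm or the gripper's body presses on something with over 40 N, if the wrist force passes 120 N, or if a joint passes its speed limit or range.

## Working session

There is one attempt and no reset: what is moved stays moved. The work goes in short steps, Python scripts to look and compute and a tool call to move; the robot and the scene stay as the last step left them, time stands still between calls to the robot, and variables do not carry over. Pictures are saved under pics/ and viewed, and the job is handed in when it is done.

Besides the shell and the picture viewer there is one more tool, called after ">>>" as name(argument=value, ...) on one line, values as JSON. carry_out: Moves the arm, as the interface text tells. Its arguments: {"type":"object","properties":{"rows":{"type":"array","items":{"type":"array","items":{"type":"array","items":{"type":"number"}}}},"grip":{"type":"number"},"newtons":{"type":"number"}},"required":["rows"]}

```bash
mkdir -p pics; ls
cat > h.py <<'E'
import numpy as np, cv2
from rig import manip
from scipy.spatial.transform import Rotation as R
def cam(name,obs=None):
    c=manip.calibration(name); K=np.array(c["intrinsics"])
    if "pose" in c: T=np.array(c["pose"])
    else:
        T=np.eye(4);T[:3,:3]=R.from_rotvec(obs["tcp_rot"]).as_matrix();T[:3,3]=obs["tool_pos"];T=T@np.array(c["hand_eye"])
    return K,T,c
def ray(K,T,u,v):
    d=np.array([(u-K[0,2])/K[0,0],-(v-K[1,2])/K[1,1],-1.0])
    return T[:3,3],T[:3,:3]@d
def plane(K,T,u,v,z):
    o,d=ray(K,T,u,v); return o+d*(z-o[2])/d[2]
def cloud(K,T,D):
    h,w=D.shape;u,v=np.meshgrid(np.arange(w),np.arange(h))
    P=np.stack([(u-K[0,2])/K[0,0]*D,-(v-K[1,2])/K[1,1]*D,-D],-1)
    return P@T[:3,:3].T+T[:3,3]
E
python3 - <<'E'
from h import *
o=manip.get_obs(); print(o)
for n in ["scene","side","wrist"]:
    im,d=manip.get_image(n); cv2.imwrite(f"pics/{n}0.png",im); np.savez(f"{n}0.npz",im=im,d=d)
    K,T,c=cam(n,o); print(n,K.tolist(),T.round(3).tolist(),[k for k in c])
E
```

```text
pics
{'clock': 0.0, 'joint_positions': array([ 1.07878717,  0.33389219,  0.0398748 ,  1.4662856 , -0.01341084,
        1.34328757, -0.05849046]), 'dq': array([ 0.00107491, -0.00084023,  0.00035379,  0.00013678, -0.000283  ,
        0.00016002,  0.00118642]), 'joint_torque': array([-7.38563322e-04, -6.56352425e+01,  1.33536547e+00, -4.03802776e+01,
       -5.97263058e-02,  4.46209323e-02,  1.00758430e-04]), 'tool_pos': array([ 0.24860482, -0.60006785,  0.22166436]), 'tcp_rot': array([-0.39955716,  2.00767562, -2.00449778]), 'wrist_force': array([-1.20423184,  0.75819737,  1.19539634]), 'moment': array([0.00278032, 0.03305403, 0.04063473]), 'gripper_width': 0.08729542833140123}
scene [[362.8767151574082, 0.0, 257.45774420288683], [0.0, 362.8767151574082, 195.63987112582475], [0.0, 0.0, 1.0]] [[-0.758, -0.445, 0.476, 1.01], [0.652, -0.514, 0.557, 0.558], [-0.003, 0.733, 0.68, 0.908], [0.0, 0.0, 0.0, 1.0]] ['intrinsics', 'pose']
side [[408.1124648311692, 0.0, 260.58926842212793], [0.0, 408.1124648311692, 195.3208819898434], [0.0, 0.0, 1.0]] [[-0.773, 0.401, -0.492, -0.246], [-0.635, -0.465, 0.617, 0.797], [0.019, 0.789, 0.614, 1.002], [0.0, 0.0, 0.0, 1.0]] ['intrinsics', 'pose']
wrist [[323.87284395344744, 0.0, 256.8828332377883], [0.0, 323.87284395344744, 188.40920734957447], [0.0, 0.0, 1.0]] [[0.383, 0.89, 0.245, 0.315], [-0.924, 0.37, 0.099, -0.572], [-0.003, -0.265, 0.964, 0.383], [0.0, 0.0, 0.0, 1.0]] ['intrinsics', 'hand_eye']
```

View pics/scene0.png

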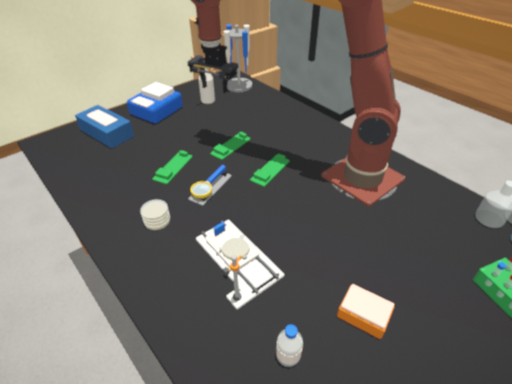

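View pics/side0.png

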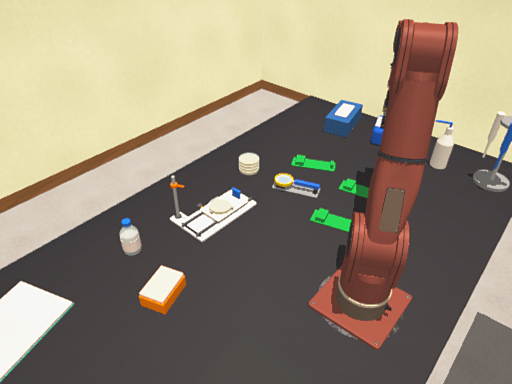

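View pics/wrist0.png

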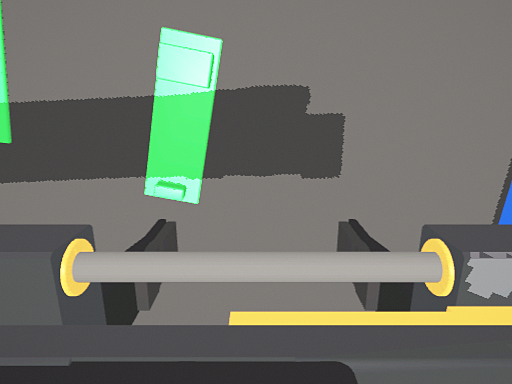

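Run:
```python
from h import *
s=np.load("scene0.npz");a=cv2.resize(s["im"][140:310,130:300],None,fx=3.5,fy=3.5,interpolation=cv2.INTER_CUBIC);cv2.imwrite("pics/c1.png",a)
s2=np.load("side0.npz");a=cv2.resize(s2["im"][150:250,150:330],None,fx=4.4,fy=4.4,interpolation=cv2.INTER_CUBIC);cv2.imwrite("pics/c2.png",a)
for n,z in (("scene",s),("side",s2)):
    K,T,_=cam(n); P=cloud(K,T,z["d"]); im=z["im"].astype(int); hsv=cv2.cvtColor(z["im"],cv2.COLOR_BGR2HSV)
    def rep(nm,m,sub):
        m=m&sub&(z["d"]>0); vv,uu=np.nonzero(m); 
        if len(vv)==0: print(n,nm,"none");return
        q=P[m]; print(n,nm,len(vv),"px",uu.mean().round(1),vv.mean().round(1),"min",q.min(0).round(3),"med",np.median(q,0).round(3),"max",q.max(0).round(3))
    h,S,V=hsv[...,0],hsv[...,1],hsv[...,2]
    yy,xx=np.mgrid[:384,:512]
    def box(u0,v0,u1,v1): return (xx>=u0)&(xx<u1)&(yy>=v0)&(yy<v1)
    b={"scene":dict(tab=(205,218,232,240),handle=(200,160,232,190),ring=(185,175,216,202),ptr=(225,250,250,275),stack=(135,195,175,230),bottle=(270,320,305,368),box=(335,285,395,335)),
       "side":dict(tab=(225,182,245,205),handle=(292,175,325,196),ring=(270,170,296,192),ptr=(165,178,190,192),stack=(235,150,262,175),bottle=(115,215,145,258),box=(135,262,190,312))}[n]
    rep("tab",(h>100)&(h<130)&(S>120),box(*b["tab"]))
    rep("handle",(h>100)&(h<130)&(S>120),box(*b["handle"]))
    rep("ring",(h>15)&(h<35)&(S>120),box(*b["ring"]))
    rep("ptr",(h<18)&(S>150),box(*b["ptr"]))
    for k in("stack","bottle","box"): rep(k,P[...,2]>0.015,box(*b[k]))
    rep("bench",P[...,2]<0.02,box(100,280,130,300))
```

```text
scene tab 90 px 218.7 227.8 min [ 0.563 -0.169 -0.   ] med [ 0.601 -0.105  0.057] max [ 0.62  -0.101  0.071]
scene handle 144 px 216.6 172.7 min [ 0.357 -0.422 -0.003] med [ 0.432 -0.352  0.041] max [ 0.484 -0.328  0.049]
scene ring 108 px 199.3 191.1 min [ 0.474 -0.404 -0.003] med [ 0.541 -0.306  0.033] max [ 0.568 -0.28   0.041]
scene ptr 45 px 235.1 265.5 min [0.669 0.088 0.153] med [0.701 0.107 0.163] max [0.709 0.116 0.169]
scene stack 638 px 154.9 213.0 min [ 0.674 -0.361  0.015] med [ 0.721 -0.299  0.058] max [ 0.76  -0.271  0.064]
scene bottle 818 px 289.1 345.2 min [0.669 0.278 0.015] med [0.71  0.317 0.088] max [0.728 0.337 0.135]
scene box 1725 px 365.8 309.5 min [0.414 0.295 0.015] med [0.485 0.368 0.058] max [0.527 0.432 0.063]
scene bench 598 px 114.5 289.5 min [ 0.898 -0.848 -0.763] med [ 0.929 -0.174 -0.001] max [ 0.971 -0.098  0.005]
side tab 67 px 235.9 192.0 min [ 0.577 -0.188 -0.005] med [ 0.598 -0.108  0.053] max [ 0.678 -0.101  0.069]
side handle 140 px 307.1 183.7 min [ 0.388 -0.432 -0.008] med [ 0.436 -0.354  0.037] max [ 0.521 -0.329  0.044]
side ring 111 px 283.1 179.8 min [ 0.491 -0.409 -0.006] med [ 0.527 -0.317  0.03 ] max [ 0.603 -0.28   0.041]
side ptr 49 px 176.2 185.4 min [ 0.662 -0.057 -0.005] med [0.692 0.093 0.156] max [0.896 0.111 0.165]
side stack 344 px 248.4 162.2 min [ 0.667 -0.365  0.015] med [ 0.702 -0.305  0.054] max [ 0.757 -0.272  0.062]
side bottle 530 px 129.2 236.9 min [0.663 0.274 0.015] med [0.68  0.313 0.077] max [0.718 0.335 0.133]
side box 1284 px 161.7 288.3 min [0.409 0.29  0.015] med [0.454 0.371 0.054] max [0.518 0.43  0.063]
side bench 598 px 114.5 289.5 min [ 0.535  0.392 -0.007] med [ 0.599  0.444 -0.001] max [0.666 0.492 0.004]
```

View pics/c1.png

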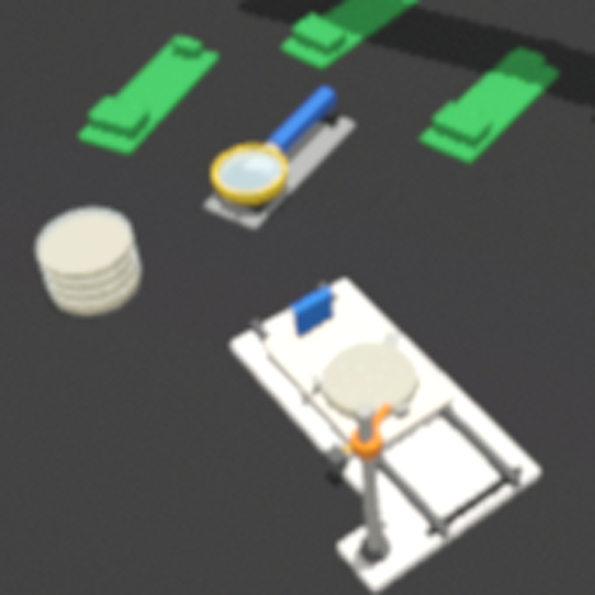

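View pics/c2.png

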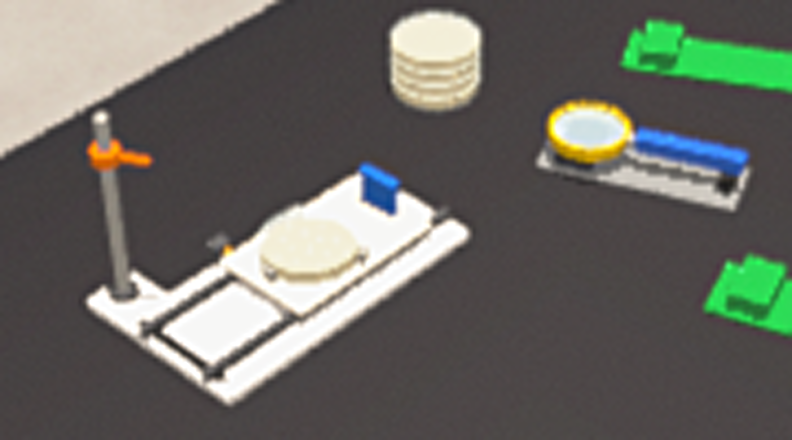

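Run:
```python
from h import *
o=manip.get_obs(); print(R.from_rotvec(o["tcp_rot"]).as_matrix().round(3)); print(np.array(manip.calibration("wrist")["hand_eye"]).round(3))
s=np.load("scene0.npz");K,T,_=cam("scene")
for u,v in((230,345),(347,278),(541,470),(375,590)): print("plate corner",plane(K,T,130+u/3.5,140+v/3.5,.012).round(3))
print("dish",plane(K,T,130+369/3.5,140+378/3.5,.045).round(3))
print("post foot",plane(K,T,130+374/3.5,140+550/3.5,.012).round(3))
print("lens",plane(K,T,130+249/3.5,140+172/3.5,.038).round(3), "hend",plane(K,T,130+326/3.5,140+95/3.5,.042).round(3))
K2,T2,_=cam("side")
def tri(p,q):
    o1,d1=ray(K,T,*p);o2,d2=ray(K2,T2,*q); a=np.linalg.lstsq(np.c_[d1,-d2],o2-o1,rcond=None)[0]; x,y=o1+d1*a[0],o2+d2*a[1]; return ((x+y)/2).round(4),np.linalg.norm(x-y).round(4)
print("tip",tri((130+386/3.5,140+411/3.5),(150+150/4.4,150+160/4.4)))
print("lens",tri((130+249/3.5,140+172/3.5),(150+590/4.4,150+130/4.4)))
print("dish",tri((130+369/3.5,140+378/3.5),(150+310/4.4,150+247/4.4)))
print("post top side z", tri((130+367/3.5,140+445/3.5),(150+104/4.4,150+155/4.4)))
```

```text
[[-0.924 -0.001  0.383]
 [-0.383  0.001 -0.924]
 [ 0.    -1.    -0.001]]
[[-0.001 -0.964 -0.265 -0.072]
 [ 0.001  0.265 -0.964 -0.162]
 [ 1.    -0.001  0.001 -0.001]
 [ 0.     0.     0.     1.   ]]
plate corner [ 0.665 -0.153  0.012]
plate corner [ 0.532 -0.15   0.012]
plate corner [0.543 0.133 0.012]
plate corner [0.718 0.129 0.012]
dish [ 0.607 -0.017  0.045]
post foot [0.697 0.101 0.012]
lens [ 0.531 -0.314  0.038] hend [ 0.398 -0.361  0.042]
tip (array([0.6655, 0.0824, 0.1523]), np.float64(0.0084))
lens (array([ 0.5261, -0.3234,  0.03  ]), np.float64(0.0014))
dish (array([ 0.6011, -0.0267,  0.033 ]), np.float64(0.0033))
post top side z (array([0.6966, 0.1007, 0.1543]), np.float64(0.0046))
```

>>> carry_out(rows=[[[-0.04,-0.01,-0.022,0],[-0.08,-0.02,-0.044,0],[-0.12,-0.03,-0.066,0.02],[-0.16,-0.04,-0.088,0.04],[-0.2,-0.05,-0.11,0.052]]])

```text
clock: 0.65
tool_pos: [0.3922, -0.4206, 0.2728]
tcp_rot: [-0.35, 2.037, -2.037]
wrist_force: [1.0, 0.5, 0.5]
gripper_width: 0.0873
```

>>> carry_out(rows=[[[-0.045,-0.005,-0.025,0],[-0.09,-0.01,-0.05,0],[-0.09,-0.01,-0.05,0],[-0.09,-0.01,-0.05,0],[-0.09,-0.01,-0.05,0]]])

```text
clock: 1.15
tool_pos: [0.4586, -0.3462, 0.2822]
tcp_rot: [-0.35, 2.038, -2.038]
wrist_force: [0.3, 0.2, 0.2]
gripper_width: 0.087
```

Run:
```python
from h import *
o=manip.get_obs(); im,d=manip.get_image("wrist"); cv2.imwrite("pics/w1.png",im); np.savez("w1.npz",im=im,d=d,pos=o["tool_pos"],rot=o["tcp_rot"]); print(o["clock"],o["tool_pos"],np.abs(o["dq"]).max(),R.from_rotvec(o["tcp_rot"]).as_matrix().round(3))
```

```text
1.15 [ 0.45859303 -0.34617993  0.28219338] 0.01377860306789372 [[-0.943 -0.001  0.333]
 [-0.333 -0.    -0.943]
 [ 0.001 -1.    -0.   ]]
```

View pics/w1.png

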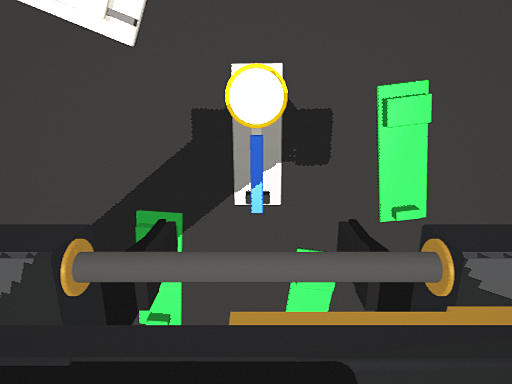

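Run:
```python
from h import *
z=np.load("w1.npz"); o=dict(tool_pos=z["pos"],tcp_rot=z["rot"]);K,T,_=cam("wrist",o)
hsv=cv2.cvtColor(z["im"],cv2.COLOR_BGR2HSV);h,S,V=cv2.split(hsv); yy,xx=np.mgrid[:384,:512]
m=((h>15)&(h<35)&(S>120)&(yy<140)&(xx>210)&(xx<300)).astype(np.uint8)
c=max(cv2.findContours(m,0,1)[0],key=cv2.contourArea); e=cv2.fitEllipse(cv2.convexHull(c)); print(e)
# visible outer edge of ring: upper rim z=0.038 
L=plane(K,T,*e[0],.036); print("lens",L.round(4))
m=((h>95)&(h<130)&(S>120)&(yy>120)&(yy<220)&(xx>230)&(xx<280))
v,u=np.nonzero(m); vs=np.unique(v); mid=np.array([[ (u[v==r].min()+u[v==r].max())/2,r] for r in vs]); w=[u[v==r].max()-u[v==r].min()+1 for r in vs]
print("rows",vs.min(),vs.max(),"w",np.median(w)); 
Q=np.array([plane(K,T,a,b,.042) for a,b in mid]); 
E0,E1=Q[3],Q[-4]; dd=np.linalg.svd(Q[:,:2]-Q[:,:2].mean(0))[2][0]; print("dir",dd,np.degrees(np.arctan2(dd[1],dd[0])),"ends",plane(K,T,*mid[0],.042).round(4),plane(K,T,*mid[-1],.042).round(4))
c=Q.mean(0); d2=dd*np.sign(dd[0]); perp=np.array([-d2[1],d2[0]]); print("lens offset from handle line",(L[:2]-c[:2])@perp)
print("grip from lens",L[:2]-0.08*d2,"grip from handle end(back)", Q[-1,:2]+0.068*d2,"front",Q[0,:2]-.034*d2)
P=cloud(K,T,z["d"]); print("depth z handle",np.median(P[m][:,2]))
```

```text
((255.95443725585938, 95.57329559326172), (63.43842315673828, 64.55284881591797), 2.168363571166992)
lens [ 0.5295 -0.3184  0.036 ]
rows 135 212 w 13.0
dir [-0.93923939 -0.34326283] -159.92421149117263 ends [ 0.4857 -0.3346  0.042 ] [ 0.3911 -0.368   0.042 ]
lens offset from handle line -0.0005738142313499932
grip from lens [ 0.45440241 -0.34585066] grip from handle end(back) [ 0.45500022 -0.34467386] front [ 0.45378506 -0.34626145]
depth z handle 0.04138778381969782
```

>>> carry_out(rows=[[[-0.026,-0.003,-0.034,0.05],[-0.052,-0.006,-0.068,0.1],[-0.078,-0.01,-0.102,0.15],[-0.104,-0.013,-0.136,0.2],[-0.13,-0.017,-0.17,0.25]]], grip=0)

```text
clock: 1.7
tool_pos: [0.5249, -0.1417, 0.2995]
tcp_rot: [-0.093, 2.178, -2.178]
wrist_force: [0.1, 0.0, 0.4]
gripper_width: 0.0548
```

Run:
```python
from h import *
o=manip.get_obs(); print(o["tool_pos"],R.from_rotvec(o["tcp_rot"]).as_matrix().round(4).tolist())
```

```text
[ 0.52489133 -0.14168896  0.29952418] [[-0.9964, -0.0003, 0.0853], [-0.0853, -0.0003, -0.9964], [0.0004, -1.0, 0.0003]]
```

>>> carry_out(rows=[[[-0.01,0,-0.04,0.05],[-0.01,0,-0.04,0.05],[-0.01,0,-0.04,0.05],[-0.01,0,-0.04,0.05]]])

```text
clock: 2.1
tool_pos: [0.5311, -0.1031, 0.2993]
tcp_rot: [-0.042, 2.202, -2.203]
wrist_force: [0.3, -0.1, -0.3]
gripper_width: 0.0229
```

Run:
```python
from h import *
o=manip.get_obs(); im,d=manip.get_image("wrist"); cv2.imwrite("pics/w2.png",im); np.savez("w2.npz",im=im,d=d,pos=o["tool_pos"],rot=o["tcp_rot"]); print(o["clock"],o["tool_pos"],np.abs(o["dq"]).max(),R.from_rotvec(o["tcp_rot"]).as_matrix().round(4))
```

```text
2.1 [ 0.53113936 -0.10306394  0.29934375] 0.004836125199654219 [[-9.993e-01 -5.000e-04  3.790e-02]
 [-3.790e-02 -5.000e-04 -9.993e-01]
 [ 5.000e-04 -1.000e+00  5.000e-04]]
```

View pics/w2.png

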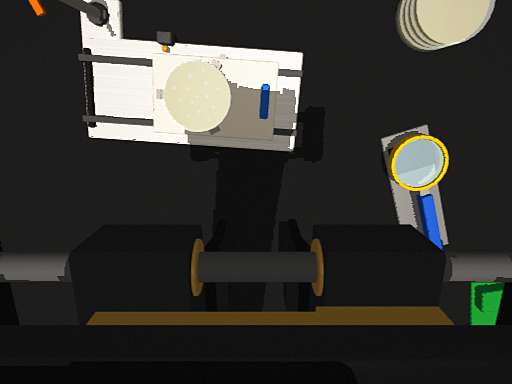

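Run:
```python
from h import *
z=np.load("w2.npz"); o=dict(tool_pos=z["pos"],tcp_rot=z["rot"]);K,T,_=cam("wrist",o)
im=z["im"];hsv=cv2.cvtColor(im,cv2.COLOR_BGR2HSV);h,S,V=cv2.split(hsv); yy,xx=np.mgrid[:384,:512]
g=V.astype(float)
# near edge: scan from below up; far edge: from above; right edge
def scan(cols,r0,r1,thr):
    out=[]
    st=1 if r1>r0 else -1
    for c in cols:
        for r in range(r0,r1,st):
            if g[r,c]>thr: 
                a,b=g[r-st,c],g[r,c]; out.append((c,r-st*(b-thr)/(b-a))); break
    return np.array(out,float)
ne=scan(range(95,185,5),175,100,120); fe=scan(range(180,295,5),20,70,120)
def fit(p):
    Q=np.array([plane(K,T,a,b,.012) for a,b in p]); c=Q.mean(0); d=np.linalg.svd(Q-c)[2][0]; d*=np.sign(d[1]); r=(Q-c)@np.array([-d[1],d[0],0]); return c,d,np.abs(r).max()
for nm,p in(("near",ne),("far",fe)): 
    c,d,r=fit(p); print(nm,c.round(4),d.round(4),np.degrees(np.arctan2(d[1],d[0])).round(2),r.round(4))
    if nm=="near": c0,d0=c,d
    else: print("width",abs((c-c0)@np.array([d0[1],-d0[0],0])))
print("corner right-far",plane(K,T,302,52,.012).round(4),"right-near",plane(K,T,294,151,.012).round(4))
m=((h>15)&(h<35)&(S>25)&(S<110)&(V>150)&(yy>55)&(yy<135)&(xx>155)&(xx<240)).astype(np.uint8)
m=cv2.morphologyEx(m,cv2.MORPH_OPEN,np.ones((3,3)))
c=max(cv2.findContours(m,0,1)[0],key=cv2.contourArea); e=cv2.fitEllipse(cv2.convexHull(c)); print(e); D=plane(K,T,*e[0],.044); print("dish",D.round(4))
m=(h>100)&(h<130)&(S>120)&(yy>70)&(yy<130)&(xx>250)&(xx<285); v,u=np.nonzero(m); print("tab px",u.min(),u.max(),v.min(),v.max())
q=cv2.minAreaRect(np.c_[u,v].astype(np.float32)); print(q)
print("tab",plane(K,T,*q[0],.064).round(4), "left/right",plane(K,T,u.min(),v.mean(),.066).round(4),plane(K,T,u.max(),v.mean(),.066).round(4))
P=cloud(K,T,z["d"]); print(np.median(P[m][:,2]), np.median(P[90:100,190:205,2]))
print("postfoot",plane(K,T,97,13,.012).round(4))
vis=cv2.resize(im[0:170,20:320],None,fx=2.6,fy=2.6); cv2.imwrite("pics/w2c.png",vis)
```

```text
near [0.5415 0.0634 0.012 ] [0.0316 0.9995 0.    ] 88.19 0.0003
far [ 0.6662 -0.0688  0.012 ] [0.0315 0.9995 0.    ] 88.2 0.0002
width 0.12889320707231214
corner right-far [ 0.6635 -0.1551  0.012 ] right-near [ 0.5351 -0.1536  0.012 ]
((197.03802490234375, 95.4359130859375), (65.38909149169922, 69.29243469238281), 144.9177703857422)
dish [ 0.6043 -0.0251  0.044 ]
tab px 260 269 84 118
((264.3876647949219, 101.02153778076172), (8.098623275756836, 34.28047180175781), 3.1798300743103027)
tab [ 0.6009 -0.1082  0.064 ] left/right [ 0.6007 -0.103   0.066 ] [ 0.6011 -0.1136  0.066 ]
0.0653509815365409 0.04467074895145928
postfoot [0.6989 0.1047 0.012 ]
```

View pics/w2c.png

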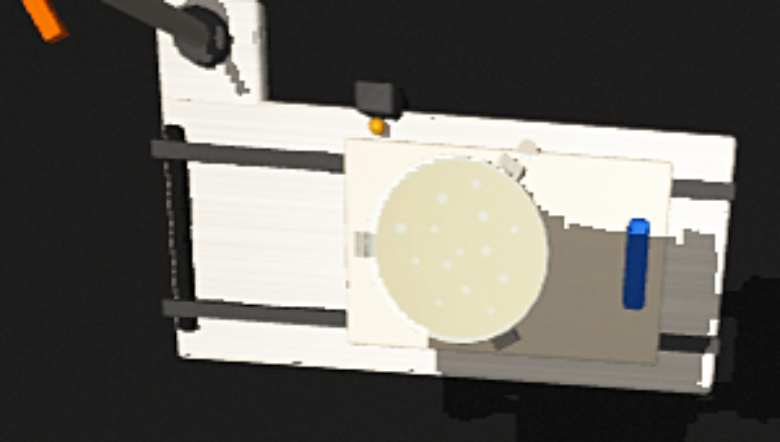

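>>> carry_out(rows=[[[-0.02,0.03,0.03,0.03],[-0.04,0.06,0.06,0.07],[-0.065,0.1,0.085,0.07],[-0.065,0.145,0.085,0.07],[-0.065,0.19,0.085,0.07]]])

```text
clock: 2.65
tool_pos: [0.5996, -0.1862, 0.1071]
tcp_rot: [-0.036, -2.204, 2.205]
wrist_force: [0.6, 0.4, -0.3]
gripper_width: 0.0005
```

>>> carry_out(rows=[[[0,0.03,0,0],[0,0.066,0,0],[0,0.066,0,0],[0,0.066,0,0]]])

```text
clock: 3.05
tool_pos: [0.5995, -0.1842, 0.0438]
tcp_rot: [-0.033, -2.205, 2.205]
wrist_force: [-0.1, 0.4, 1.1]
gripper_width: 0.0005
```

```bash
cat > st.py <<'E'
from h import *
o=manip.get_obs(); M=R.from_rotvec(o["tcp_rot"]).as_matrix(); O=np.array([.6060,.0555]); X=np.array([.9995,-.0316]);Y=np.array([.0316,.9995]); p=o["tool_pos"][:2]-O
print(o["clock"],"pos",o["tool_pos"].round(4),"station",(p@X).round(4),(p@Y).round(4),"F",o["wrist_force"].round(2),"w",o["gripper_width"]); print(M.round(4).tolist())
E
python3 st.py
python3 - <<'E'
from h import *
im,d=manip.get_image("side"); cv2.imwrite("pics/s1.png",cv2.resize(im[130:260,140:350],None,fx=3.5,fy=3.5))
E
```

```text
3.05 pos [ 0.5995 -0.1842  0.0438] station 0.0011 -0.2398 F [-0.06  0.43  1.07] w 0.0004946833744435517
[[-0.9995, -0.0011, -0.0308], [0.0308, 0.0, -0.9995], [0.0011, -1.0, -0.0]]
```

View pics/s1.png

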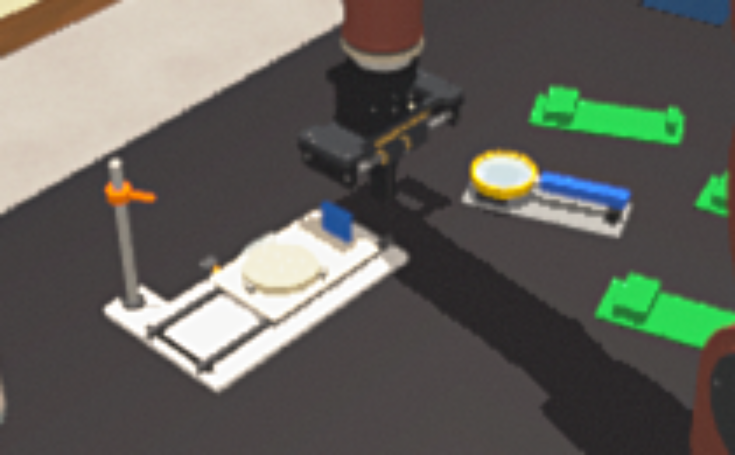

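>>> carry_out(rows=[[[0,0,-0.02,0],[0,0,-0.04,0],[0,0,-0.05,0],[0,0,-0.06,0],[0,0,-0.07,0]]])

```text
clock: 3.6
tool_pos: [0.6029, -0.1137, 0.0449]
tcp_rot: [-0.036, -2.206, 2.209]
wrist_force: [-0.2, -1.2, 1.2]
gripper_width: 0.0004
```

```bash
python3 st.py
```

```text
3.6 pos [ 0.6029 -0.1137  0.0449] station 0.0022 -0.1692 F [-0.19 -1.21  1.22] w 0.0004343239897356126
[[-0.9995, 0.002, -0.0302], [0.0302, -0.0012, -0.9995], [-0.0021, -1.0, 0.0012]]
```

>>> carry_out(rows=[[[0,0,-0.012,0],[0,0,-0.024,0],[0,0,-0.036,0],[0,0,-0.044,0],[0,0,-0.048,0]]])

```text
clock: 4.1
tool_pos: [0.6034, -0.0636, 0.0435]
tcp_rot: [-0.031, -2.208, 2.207]
wrist_force: [-0.2, -0.7, 1.2]
gripper_width: 0.0006
```

```bash
python3 st.py;  python3 - <<'E'
from h import *
im,d=manip.get_image("side"); cv2.imwrite("pics/s2.png",cv2.resize(im[130:260,140:350],None,fx=3.5,fy=3.5))
E
```

```text
4.1 pos [ 0.6034 -0.0636  0.0435] station 0.0012 -0.1191 F [-0.23 -0.73  1.2 ] w 0.0006412736766922643
[[-0.9996, -0.0002, -0.0279], [0.0279, 0.0005, -0.9996], [0.0003, -1.0, -0.0004]]
```

View pics/s2.png

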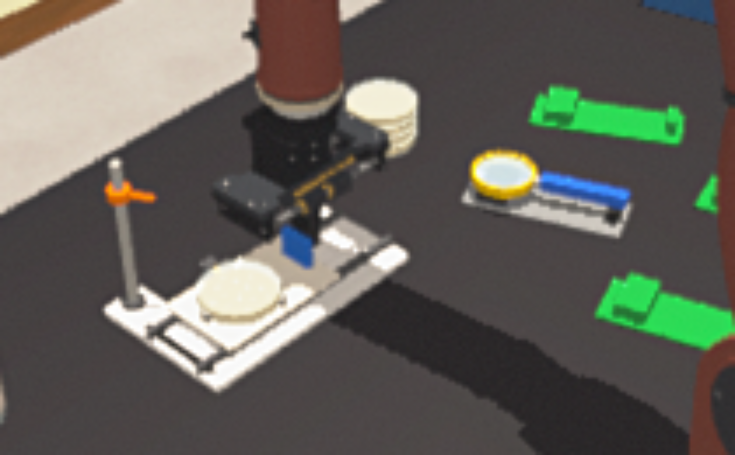

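>>> carry_out(rows=[[[0,0,-0.003,0],[0,0,-0.005,0],[0,0,-0.007,0]]])

```text
clock: 4.45
tool_pos: [0.6034, -0.0584, 0.0434]
tcp_rot: [-0.032, -2.206, 2.206]
wrist_force: [-0.0, -1.6, -0.6]
gripper_width: 0.0002
```

>>> carry_out(rows=[[[0,0,-0.002,0],[0,0,-0.004,0]]])

```text
clock: 4.65
tool_pos: [0.6035, -0.0553, 0.0434]
tcp_rot: [-0.033, -2.204, 2.207]
wrist_force: [-1.4, -4.8, -1.1]
gripper_width: 0.0005
```

>>> carry_out(rows=[[[0,0,-0.002,0],[0,0,-0.004,0]]])

```text
clock: 4.85
tool_pos: [0.6038, -0.0495, 0.0435]
tcp_rot: [-0.032, -2.207, 2.206]
wrist_force: [-0.8, -0.9, 0.3]
gripper_width: 0.0004
```

>>> carry_out(rows=[[[0,0,-0.001,0],[0,0,-0.002,0],[0,0,-0.002,0]]])

```text
clock: 5.15
tool_pos: [0.6041, -0.0473, 0.0437]
tcp_rot: [-0.032, -2.208, 2.207]
wrist_force: [0.3, -0.8, 0.2]
gripper_width: 0.0005
```

```bash
python3 st.py
```

```text
5.15 pos [ 0.6041 -0.0473  0.0437] station 0.0014 -0.1028 F [ 0.34 -0.83  0.17] w 0.0005145448397649626
[[-0.9996, 0.0003, -0.0285], [0.0285, 0.0005, -0.9996], [-0.0003, -1.0, -0.0005]]
```

>>> carry_out(rows=[[[0,0,0.03,0],[0,-0.03,0.06,0],[0,-0.07,0.06,0],[0.03,-0.11,0.06,0],[0.06,-0.15,0.06,0]]])

```text
clock: 5.65
tool_pos: [0.5416, -0.1061, 0.1948]
tcp_rot: [-0.032, -2.208, 2.206]
wrist_force: [0.4, 0.5, 0.2]
gripper_width: 0.0005
```

>>> carry_out(rows=[[[0.01,-0.04,-0.03,0],[0.02,-0.08,-0.07,0],[0.02,-0.1,-0.11,0],[0.02,-0.1,-0.13,0],[0.02,-0.1,-0.13,0]]], grip=0.06)

```text
clock: 6.15
tool_pos: [0.5262, 0.0289, 0.2951]
tcp_rot: [-0.028, -2.213, 2.21]
wrist_force: [-0.4, 0.3, -0.4]
gripper_width: 0.0325
```

Run:
```python
from h import *
import time
for i in range(1):
    o=manip.get_obs(); im,d=manip.get_image("wrist"); cv2.imwrite("pics/w3.png",im); np.savez("w3.npz",im=im,d=d,pos=o["tool_pos"],rot=o["tcp_rot"]); print(o["clock"],o["tool_pos"],np.abs(o["dq"]).max(),R.from_rotvec(o["tcp_rot"]).as_matrix().round(4))
for n in("scene","side"):
    im,d=manip.get_image(n); np.savez(n+"3.npz",im=im,d=d)
    cv2.imwrite(f"pics/{n}3.png",im)
```

```text
6.15 [0.52618305 0.02888244 0.29507553] 0.06412296040749098 [[-0.9997  0.0028 -0.0229]
 [ 0.0229  0.0012 -0.9997]
 [-0.0027 -1.     -0.0013]]
```

View pics/w3.png

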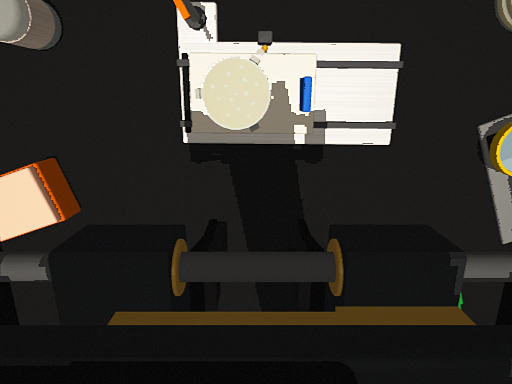

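Run:
```python
from h import *
z=np.load("w3.npz"); o=dict(tool_pos=z["pos"],tcp_rot=z["rot"]);K,T,_=cam("wrist",o)
im=z["im"];h,S,V=cv2.split(cv2.cvtColor(im,cv2.COLOR_BGR2HSV)); yy,xx=np.mgrid[:384,:512]
m=((h>15)&(h<35)&(S>25)&(S<110)&(V>150)&(yy>45)&(yy<135)&(xx>198)&(xx<275)).astype(np.uint8)
m=cv2.morphologyEx(m,cv2.MORPH_OPEN,np.ones((3,3)))
c=max(cv2.findContours(m,0,1)[0],key=cv2.contourArea); e=cv2.fitEllipse(cv2.convexHull(c)); print(e); D=plane(K,T,*e[0],.044); print("dish",D.round(4))
O=np.array([.6060,.0555]);X=np.array([.9995,-.0316]);Y=np.array([.0316,.9995])
print("dish stn",((D[:2]-O)@X).round(4),((D[:2]-O)@Y).round(4))
m=(h>100)&(h<130)&(S>120)&(yy>60)&(yy<130)&(xx>290)&(xx<325); v,u=np.nonzero(m); q=cv2.minAreaRect(np.c_[u,v].astype(np.float32)); t=plane(K,T,*q[0],.065); print("tab stn",((t[:2]-O)@X).round(4),((t[:2]-O)@Y).round(4))
print("rear corners", plane(K,T,400,44,.012).round(4),plane(K,T,391,145,.012).round(4))
for n,(a,b,c_,d) in (("scene",(215,245,255,280)),("side",(160,172,200,195))):
    zz=np.load(n+"3.npz"); cv2.imwrite(f"pics/{n}3c.png",cv2.resize(zz["im"][b:d,a:c_],None,fx=14,fy=14,interpolation=cv2.INTER_NEAREST))
```

```text
((235.3485870361328, 92.7947998046875), (66.22607421875, 69.38347625732422), 166.4636993408203)
dish [0.6067 0.0549 0.044 ]
dish stn 0.0007 -0.0006
tab stn -0.0003 -0.0835
rear corners [ 0.6621 -0.1543  0.012 ] [ 0.534  -0.1539  0.012 ]
```

View pics/scene3c.png

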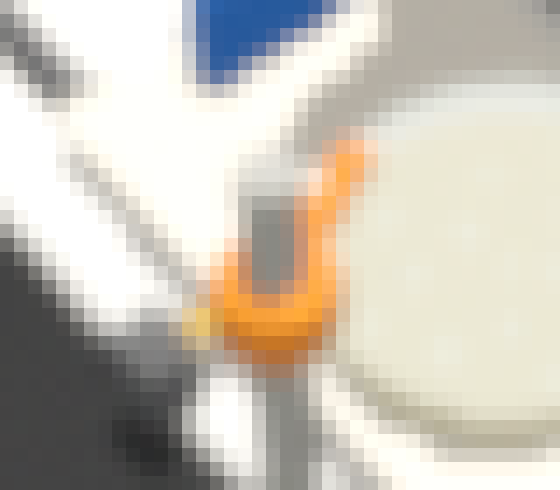

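View pics/side3c.png

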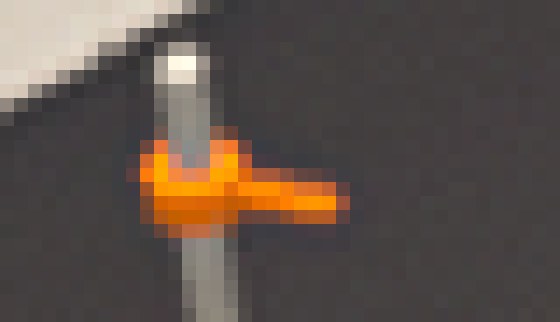

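View pics/scene3.png

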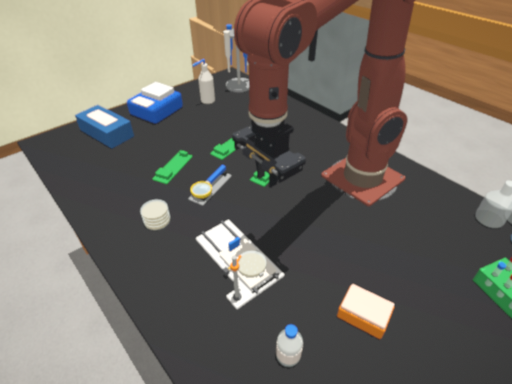

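Run:
```python
from h import *
K,T,_=cam("scene");K2,T2,_=cam("side")
O=np.array([.6062,.0555]);X=np.array([.9995,-.0316]);Y=np.array([.0316,.9995])
def tri(p,q):
    o1,d1=ray(K,T,*p);o2,d2=ray(K2,T2,*q); a=np.linalg.lstsq(np.c_[d1,-d2],o2-o1,rcond=None)[0]; x,y=o1+d1*a[0],o2+d2*a[1]; return (x+y)/2,x,y
for nm,p,q in(("tip",(240.1,255.2),(184.0,186.1)),("collar",(234.4,265.6),(173.2,184.9))):
    c,x,y=tri(p,q); print(nm,c.round(4),x.round(4),y.round(4),"stn",((c[:2]-O)@X).round(4),((c[:2]-O)@Y).round(4))
post=O+.09*X+.05*Y; print("post",post)
for K_,T_,p in((K,T,(234.4,265.6)),(K2,T2,(173.2,184.9))):
    o,d=ray(K_,T_,*p); t=((post-o[:2])@d[:2])/(d[:2]@d[:2]); print("z at post",(o+d*t).round(4))
for n,K_,T_ in(("scene",K,T),("side",K2,T2)):
    zz=np.load(n+"3.npz"); h,S,V=cv2.split(cv2.cvtColor(zz["im"],cv2.COLOR_BGR2HSV)); m=(h<18)&(S>190)&(V>150); b=np.zeros_like(m); 
    a=(215,245,255,280) if n=="scene" else (160,172,200,195); b[a[1]:a[3],a[0]:a[2]]=1; m&=b
    P=cloud(K_,T_,zz["d"])[m]; P=P[P[:,2]>.1]; s=(P[:,:2]-O); print(n,"range stn x,y,z",(s@X).min().round(4),(s@X).max().round(4),(s@Y).min().round(4),(s@Y).max().round(4),P[:,2].min().round(4),P[:,2].max().round(4)); 
    k=(s@X)<.07; print(" arm pts",k.sum(),np.sort(P[k][:,2]).round(3)[:20])
    # post top & dish-top check of camera bias
    m2=np.zeros_like(m)
    Pc=cloud(K_,T_,zz["d"]); r=np.hypot(*(Pc[...,:2]-(O)).transpose(2,0,1)); print(" dish top z by depth",np.median(Pc[(r<.03)&(Pc[...,2]>.03)][:,2]))
    r=np.hypot(*(Pc[...,:2]-post).transpose(2,0,1)); q=Pc[(r<.012)&(Pc[...,2]>.175)][:,2]; print(" post top",q.max() if len(q) else None)
```

```text
tip [0.664  0.0816 0.1561] [0.6642 0.0831 0.1551] [0.6638 0.0802 0.1571] stn 0.0569 0.028
collar [0.6965 0.1005 0.1575] [0.6966 0.1007 0.1573] [0.6965 0.1002 0.1576] stn 0.0889 0.0478
post [0.697735 0.102631]
z at post [0.6978 0.1026 0.1603]
z at post [0.6962 0.1005 0.158 ]
scene range stn x,y,z 0.0874 0.1005 0.048 0.0608 0.1601 0.1671
 arm pts 0 []
 dish top z by depth 0.04663659880371024
 post top 0.1986828297446822
side range stn x,y,z 0.0568 0.0928 0.0289 0.0597 0.1523 0.165
 arm pts 7 [0.153 0.155 0.156 0.157 0.158 0.158 0.161]
 dish top z by depth 0.04385380083057866
 post top 0.19585584162676883
```

>>> carry_out(rows=[[[0.008,0,0.045,-0.05],[0.016,0,0.09,-0.1],[0.024,0.01,0.135,-0.15],[0.032,0.02,0.18,-0.2],[0.04,0.03,0.225,-0.25]]], grip=0.06)

```text
clock: 6.8
tool_pos: [0.478, -0.2027, 0.2628]
tcp_rot: [-0.234, 2.105, -2.105]
wrist_force: [0.7, -0.5, -0.2]
gripper_width: 0.0598
```

```bash
cat > go.py <<'E'
from h import *
import sys
o=manip.get_obs(); M=R.from_rotvec(o["tcp_rot"]).as_matrix(); g=np.array([float(a) for a in sys.argv[1:4]]); ang=float(sys.argv[4])
print(o["clock"],"pos",o["tool_pos"].round(4),"zang",np.degrees(np.arctan2(M[1,2],M[0,2])).round(2),"tool shift",(M.T@(g-o["tool_pos"])).round(4),"spin",-np.radians(ang-np.degrees(np.arctan2(M[1,2],M[0,2]))).round(4),"F",o["wrist_force"].round(2),"w",o["gripper_width"].round(4),"tilt",M[:,1].round(4))
E
python3 go.py 0.4545 -0.3455 0.15 -69.9
```

```text
Traceback (most recent call last):
  File "go.py", line 4, in <module>
    print(o["clock"],"pos",o["tool_pos"].round(4),"zang",np.degrees(np.arctan2(M[1,2],M[0,2])).round(2),"tool shift",(M.T@(g-o["tool_pos"])).round(4),"spin",-np.radians(ang-np.degrees(np.arctan2(M[1,2],M[0,2]))).round(4),"F",o["wrist_force"].round(2),"w",o["gripper_width"].round(4),"tilt",M[:,1].round(4))
                                                                                                                                                                                                                                                               ^^^^^^^^^^^^^^^^^^^^^^^^
AttributeError: 'float' object has no attribute 'round'
```

```bash
sed -i 's/o\["gripper_width"\].round(4)/round(o["gripper_width"],4)/' go.py
python3 go.py 0.4545 -0.3455 0.15 -69.9
```

```text
6.8 pos [ 0.478  -0.2027  0.2628] zang -77.37 tool shift [0.0541 0.1128 0.1342] spin -0.1304 F [ 0.65 -0.51 -0.15] w 0.0598 tilt [-5.e-04 -1.e-04 -1.e+00]
```

>>> carry_out(rows=[[[0.018,0.02,0.044,-0.04],[0.036,0.04,0.088,-0.08],[0.054,0.06,0.134,-0.13],[0.054,0.09,0.134,-0.13],[0.054,0.112,0.134,-0.13]]])

```text
clock: 7.3
tool_pos: [0.453, -0.3454, 0.1487]
tcp_rot: [-0.357, 2.037, -2.034]
wrist_force: [-0.3, 0.4, 0.3]
gripper_width: 0.06
```

>>> carry_out(rows=[[[0,0,0,0],[0,0,0,0]]])

```text
clock: 7.5
tool_pos: [0.4556, -0.3426, 0.1517]
tcp_rot: [-0.36, 2.032, -2.031]
wrist_force: [0.6, -0.6, 0.4]
gripper_width: 0.06
```

```bash
python3 go.py 0.4545 -0.3455 0.015 -69.9
python3 - <<'E'
from h import *
o=manip.get_obs(); im,d=manip.get_image("wrist"); cv2.imwrite("pics/w4.png",im); np.savez("w4.npz",im=im,d=d,pos=o["tool_pos"],rot=o["tcp_rot"])
E
```

```text
7.5 pos [ 0.4556 -0.3426  0.1517] zang -69.96 tool shift [0.0019 0.1367 0.0025] spin -0.001 F [ 0.64 -0.61  0.35] w 0.06 tilt [-8.e-04  4.e-04 -1.e+00]
```

View pics/w4.png

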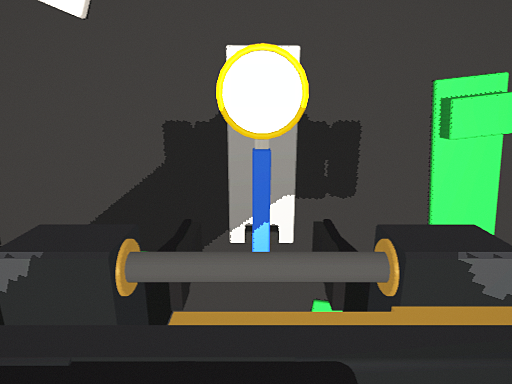

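```bash
cat > lens.py <<'E'
from h import *
import sys
def meas(z,zring,vmax=140):
    o=dict(tool_pos=z["pos"],tcp_rot=z["rot"]);K,T,_=cam("wrist",o)
    h,S,V=cv2.split(cv2.cvtColor(z["im"],cv2.COLOR_BGR2HSV)); yy,xx=np.mgrid[:384,:512]
    m=((h>15)&(h<35)&(S>120)&(yy<vmax)&(xx>150)&(xx<370)).astype(np.uint8)
    c=max(cv2.findContours(m,0,1)[0],key=cv2.contourArea); e=cv2.fitEllipse(cv2.convexHull(c))
    return e,plane(K,T,*e[0],zring),K,T,m
if __name__=="__main__":
    e,L,K,T,m=meas(np.load(sys.argv[1]),float(sys.argv[2])); print(e,L.round(4)); d=np.array([.9392,.3433]); print("grip",L[:2]-.08*d)
E
python3 lens.py w4.npz 0.036
```

```text
((261.9132385253906, 91.0528564453125), (92.88756561279297, 96.1486587524414), 3.828599691390991) [ 0.5302 -0.3183  0.036 ]
grip [ 0.45502367 -0.34573235]
```

>>> carry_out(rows=[[[0.001,0.03,0.0025,0],[0.001,0.07,0.0025,0],[0.001,0.11,0.0025,0],[0.001,0.13,0.0025,0],[0.001,0.136,0.0025,0]]])

```text
clock: 8.05
tool_pos: [0.4557, -0.3443, 0.0146]
tcp_rot: [-0.362, 2.032, -2.03]
wrist_force: [-0.8, 0.6, -0.5]
gripper_width: 0.0601
```

>>> carry_out(rows=[[[0,0,0,0],[0,0,0,0]]])

```text
clock: 8.25
tool_pos: [0.4574, -0.3455, 0.0176]
tcp_rot: [-0.358, 2.027, -2.032]
wrist_force: [0.5, -0.7, -0.1]
gripper_width: 0.0599
```

```bash
python3 go.py 0.4550 -0.3457 0.015 -69.9
```

```text
8.25 pos [ 0.4574 -0.3455  0.0176] zang -69.89 tool shift [ 0.0023  0.0026 -0.0007] spin 0.0001 F [ 0.54 -0.7  -0.06] w 0.0599 tilt [ 0.0025 -0.0017 -1.    ]
```

>>> carry_out(rows=[[[0.001,0.001,0,0],[0.001,0.001,0,0],[0.001,0.001,0,0],[0.001,0.001,0,0],[0.001,0.001,0,0]]], grip=0.0, newtons=25)

```text
clock: 8.75
tool_pos: [0.4552, -0.3451, 0.0147]
tcp_rot: [-0.36, 2.031, -2.031]
wrist_force: [0.2, 0.3, -0.7]
gripper_width: 0.0278
```

>>> carry_out(rows=[[[0.001,0,0,0],[0.001,0,0,0],[0.001,0,0,0]]])

```text
clock: 9.05
tool_pos: [0.454, -0.3455, 0.0145]
tcp_rot: [-0.36, 2.031, -2.031]
wrist_force: [-0.1, 0.3, -0.0]
gripper_width: 0.0161
```

```bash
python3 go.py 0.4550 -0.3457 0.015 -69.9;python3 - <<'E'
from h import *
o=manip.get_obs(); im,d=manip.get_image("wrist"); cv2.imwrite("pics/w5.png",im); np.savez("w5.npz",im=im,d=d,pos=o["tool_pos"],rot=o["tcp_rot"])
E
```

```text
9.05 pos [ 0.454  -0.3455  0.0145] zang -69.91 tool shift [-0.0008 -0.0005  0.0005] spin -0.0001 F [-0.12  0.3  -0.04] w 0.0161 tilt [-2.e-04 -0.e+00 -1.e+00]
```

View pics/w5.png

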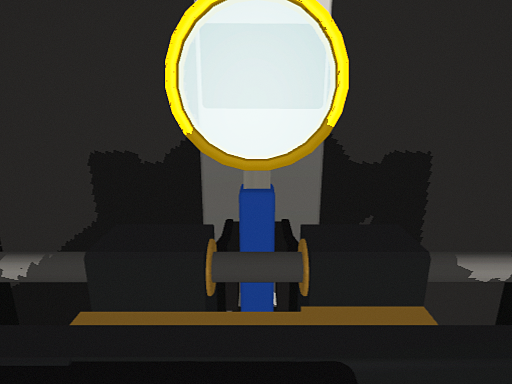

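>>> carry_out(rows=[[[0,-0.01,0,0],[0,-0.025,0,0],[0,-0.045,0,0],[0,-0.065,0,0],[0,-0.085,0,0]]])

```text
clock: 9.6
tool_pos: [0.4544, -0.3455, 0.1018]
tcp_rot: [-0.359, 2.03, -2.031]
wrist_force: [0.4, 0.2, -0.3]
gripper_width: 0.0154
```

>>> carry_out(rows=[[[0,-0.02,0,0],[0,-0.035,0,0],[0,-0.045,0,0],[0,-0.045,0,0],[0,-0.045,0,0]]])

```text
clock: 10.1
tool_pos: [0.454, -0.3452, 0.1442]
tcp_rot: [-0.36, 2.031, -2.03]
wrist_force: [-0.6, -0.3, -0.7]
gripper_width: 0.0156
```

```bash
python3 go.py 0.526 0.055 0.143 -89;python3 - <<'E'
from h import *
o=manip.get_obs(); im,d=manip.get_image("wrist"); cv2.imwrite("pics/w6.png",im); np.savez("w6.npz",im=im,d=d,pos=o["tool_pos"],rot=o["tcp_rot"])
im,d=manip.get_image("side"); cv2.imwrite("pics/s6.png",cv2.resize(im[130:260,140:350],None,fx=3.5,fy=3.5))
K,T,_=cam("wrist",o); z=np.load("w6.npz"); P=cloud(K,T,z["d"]); h,S,V=cv2.split(cv2.cvtColor(z["im"],cv2.COLOR_BGR2HSV)); yy,xx=np.mgrid[:384,:512]
for nm,m in(("ring",(h>15)&(h<35)&(S>120)&(yy<200)),("handle",(h>100)&(h<130)&(S>120)&(yy<225)&(abs(xx-256)<40))):
    m&=(z["d"]>0.05)&(P[...,2]>.08); v,u=np.nonzero(m); q=P[m]; print(nm,len(v),np.percentile(q[:,2],[5,25,50,75,95]).round(4))
    if len(v): 
        A=np.c_[q[:,:2]-o["tool_pos"][:2],np.ones(len(q))]; s=np.linalg.lstsq(A,q[:,2],rcond=None)[0]; print(" slope",s.round(4))
E
```

```text
10.1 pos [ 0.454  -0.3452  0.1442] zang -69.9 tool shift [-0.2052  0.0013 -0.3511] spin 0.3333 F [-0.61 -0.31 -0.68] w 0.0156 tilt [-4.e-04  3.e-04 -1.e+00]
ring 5858 [0.1646 0.1661 0.1667 0.1672 0.1679]
 slope [-0.0022 -0.0029  0.1668]
handle 1303 [0.1668 0.1702 0.1708 0.1713 0.1719]
 slope [-0.0741  0.025   0.1719]
```

View pics/w6.png

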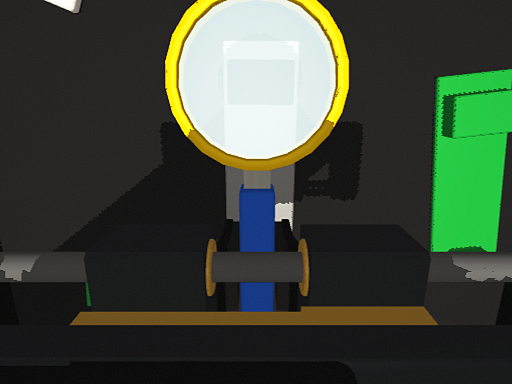

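View pics/s6.png

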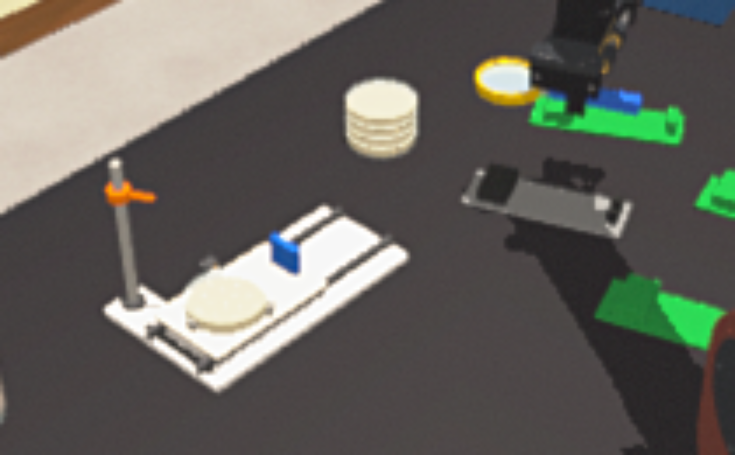

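>>> carry_out(rows=[[[-0.01,0,-0.018,0.02],[-0.028,0,-0.048,0.05],[-0.046,0,-0.078,0.08],[-0.064,0,-0.11,0.11],[-0.082,0,-0.14,0.14]]])

```text
clock: 10.7
tool_pos: [0.4826, -0.1841, 0.1437]
tcp_rot: [-0.223, 2.112, -2.111]
wrist_force: [0.3, 0.4, -0.2]
gripper_width: 0.0158
```

```bash
python3 go.py 0.526 0.054 0.141 -89
```

```text
10.7 pos [ 0.4826 -0.1841  0.1437] zang -78.0 tool shift [-0.092   0.0028 -0.2239] spin 0.192 F [ 0.34  0.39 -0.21] w 0.0158 tilt [-1.4e-03  6.0e-04 -1.0e+00]
```

>>> carry_out(rows=[[[-0.014,0,-0.033,0.03],[-0.028,0,-0.066,0.06],[-0.042,0.001,-0.1,0.09],[-0.056,0.001,-0.133,0.12],[-0.07,0.002,-0.166,0.15]]])

```text
clock: 11.2
tool_pos: [0.5165, -0.0073, 0.1419]
tcp_rot: [-0.066, 2.192, -2.192]
wrist_force: [0.8, -0.1, -0.5]
gripper_width: 0.0159
```

```bash
python3 go.py 0.526 0.054 0.141 -89
```

```text
11.2 pos [ 0.5165 -0.0073  0.1419] zang -86.59 tool shift [-0.0132  0.0009 -0.0606] spin 0.0421 F [ 0.82 -0.11 -0.54] w 0.0159 tilt [-1.1e-03  1.0e-04 -1.0e+00]
```

>>> carry_out(rows=[[[-0.004,0,-0.02,0.02],[-0.008,0.001,-0.04,0.04],[-0.011,0.001,-0.053,0.04],[-0.012,0.001,-0.057,0.04],[-0.012,0.001,-0.057,0.04]]])

```text
clock: 11.7
tool_pos: [0.5252, 0.0488, 0.1412]
tcp_rot: [-0.025, 2.211, -2.211]
wrist_force: [-0.4, -0.6, -1.0]
gripper_width: 0.016
```

>>> carry_out(rows=[[[0,0,0,0],[0,0,0,0],[0,0,0,0]]])

```text
clock: 12.0
tool_pos: [0.5253, 0.048, 0.1416]
tcp_rot: [-0.022, 2.211, -2.212]
wrist_force: [-1.1, -0.7, -1.0]
gripper_width: 0.0156
```

```bash
python3 go.py 0.526 0.054 0.141 -89;python3 - <<'E'
from h import *
from lens import meas
o=manip.get_obs(); im,d=manip.get_image("wrist"); cv2.imwrite("pics/w7.png",im); np.savez("w7.npz",im=im,d=d,pos=o["tool_pos"],rot=o["tcp_rot"])
for n in("side","scene"):
    im,d=manip.get_image(n); np.savez(n+"7.npz",im=im,d=d); a=(130,140) if n=="side" else (200,150); cv2.imwrite(f"pics/{n}7.png",cv2.resize(im[a[0]:a[0]+130,a[1]:a[1]+180],None,fx=4,fy=4))
z=np.load("w7.npz"); K,T,_=cam("wrist",o); P=cloud(K,T,z["d"]); h,S,V=cv2.split(cv2.cvtColor(z["im"],cv2.COLOR_BGR2HSV)); yy,xx=np.mgrid[:384,:512]
m=(h>15)&(h<35)&(S>120)&(yy<200)&(z["d"]>.05)&(P[...,2]>.1)&(P[...,2]<.2)
q=P[m]; A=np.c_[q[:,:2]-o["tool_pos"][:2],np.ones(len(q))]; print("slope",np.linalg.lstsq(A,q[:,2],rcond=None)[0].round(4),"ring top z",np.percentile(q[:,2],[25,50,75]).round(4))
c=cv2.convexHull(np.argwhere(m)[:,::-1].astype(np.int32)); e=cv2.fitEllipse(c); print(e)
print("lens by wrist",plane(K,T,*e[0],np.median(q[:,2])).round(4))
E
```

```text
12.0 pos [0.5253 0.048  0.1416] zang -88.88 tool shift [-0.0008  0.0006 -0.006 ] spin 0.0022 F [-1.1  -0.66 -1.  ] w 0.0156 tilt [-0.e+00 -2.e-04 -1.e+00]
slope [-0.0027 -0.0031  0.1642] ring top z [0.1636 0.1642 0.1647]
((256.4373474121094, 73.8420181274414), (183.82928466796875, 193.62841796875), 179.9435272216797)
lens by wrist [0.6067 0.0507 0.1642]
```

View pics/w7.png

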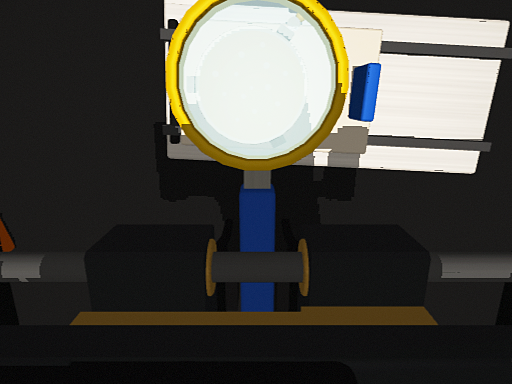

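View pics/side7.png

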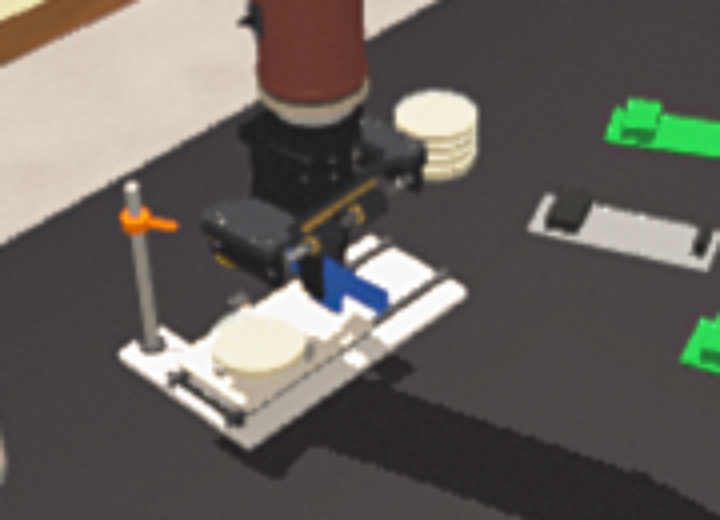

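View pics/scene7.png

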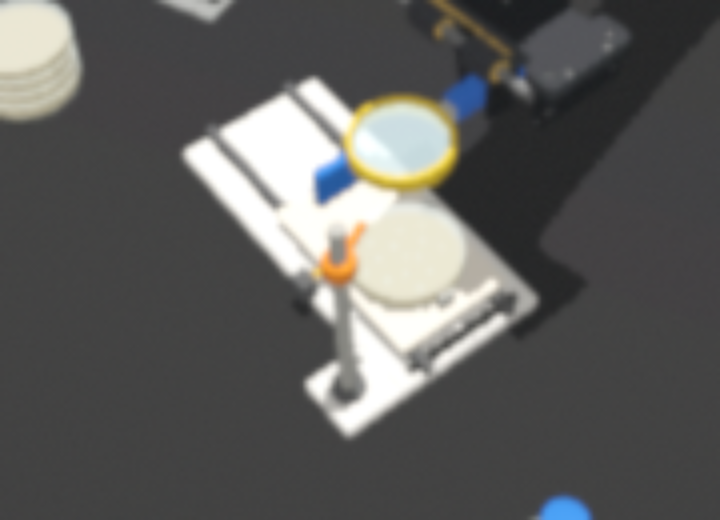

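>>> carry_out(rows=[[[0,0,-0.002,0],[0,0,-0.0045,0],[0,0,-0.0045,0],[0,0,-0.0045,0],[0,0,-0.0045,0]]])

```text
clock: 12.65
tool_pos: [0.5252, 0.0534, 0.1415]
tcp_rot: [-0.023, 2.211, -2.211]
wrist_force: [0.3, 1.2, -0.6]
gripper_width: 0.0158
```

>>> carry_out(rows=[[[0,0,0,0],[0,0,0,0],[0,0,0,0],[0,0,0,0]]])

```text
clock: 13.05
tool_pos: [0.5252, 0.0533, 0.1416]
tcp_rot: [-0.023, 2.211, -2.211]
wrist_force: [-0.3, 1.2, -1.1]
gripper_width: 0.0157
```

Run:
```python
from h import *
o=manip.get_obs(); print(o["clock"],o["tool_pos"].round(4),o["wrist_force"].round(2),o["gripper_width"],np.abs(o["dq"]).max())
im,d=manip.get_image("wrist"); cv2.imwrite("pics/w8.png",im); z=dict(im=im,d=d)
K,T,_=cam("wrist",o); P=cloud(K,T,d); h,S,V=cv2.split(cv2.cvtColor(im,cv2.COLOR_BGR2HSV)); yy,xx=np.mgrid[:384,:512]
m=(h>15)&(h<35)&(S>120)&(yy<200)&(d>.05)&(P[...,2]>.1)&(P[...,2]<.2)
q=P[m]; A=np.c_[q[:,:2]-o["tool_pos"][:2],np.ones(len(q))]; print("slope",np.linalg.lstsq(A,q[:,2],rcond=None)[0].round(4),"ring top z",np.median(q[:,2]).round(4))
e=cv2.fitEllipse(cv2.convexHull(np.argwhere(m)[:,::-1].astype(np.int32))); print("lens wrist",plane(K,T,*e[0],np.median(q[:,2])).round(4))
mt=(h>100)&(h<130)&(S>120)&(yy>40)&(yy<140)&(xx>330); v,u=np.nonzero(mt); t=plane(K,T,(u.min()+u.max())/2,v.mean(),.055); print("tab approx",t.round(4))
im,d=manip.get_image("scene"); cv2.imwrite("pics/scene8.png",cv2.resize(im[200:330,150:330],None,fx=4,fy=4)); K,T,_=cam("scene"); P=cloud(K,T,d); h,S,V=cv2.split(cv2.cvtColor(im,cv2.COLOR_BGR2HSV))
m=(h>20)&(h<35)&(S>120)&(d>0)&(P[...,2]>.13)&(abs(P[...,0]-.6)<.06)&(abs(P[...,1]-.05)<.06); q=P[m]; print("scene ring n",m.sum(),"z",np.percentile(q[:,2],[5,50,90,97]).round(4))
e=cv2.fitEllipse(cv2.convexHull(np.argwhere(m)[:,::-1].astype(np.int32))); print("lens scene",e[0],plane(K,T,*e[0],.157).round(4))
ma=(h<18)&(S>190)&(yy>245)&(yy<280)&(xx>220)&(xx<250)&(P[...,2]>.1); print("ptr px",np.argwhere(ma).mean(0),"z",np.percentile(P[ma][:,2],[5,50,95]).round(4))
o=manip.get_obs(); print(o["clock"],o["tool_pos"].round(4))
```

```text
13.05 [0.5252 0.0533 0.1416] [-0.26  1.15 -1.13] 0.015721769475606367 0.0012086259024402701
slope [-0.0029 -0.0026  0.1643] ring top z 0.1642
lens wrist [0.6066 0.0561 0.1642]
tab approx [ 0.6048 -0.0693  0.055 ]
scene ring n 129 z [0.1562 0.1645 0.1675 0.1685]
lens scene (254.33316040039062, 224.71185302734375) [0.5681 0.027  0.157 ]
ptr px [267.52941176 234.        ] z [0.1594 0.1648 0.1664]
13.15 [0.5252 0.0533 0.1416]
```

View pics/scene8.png

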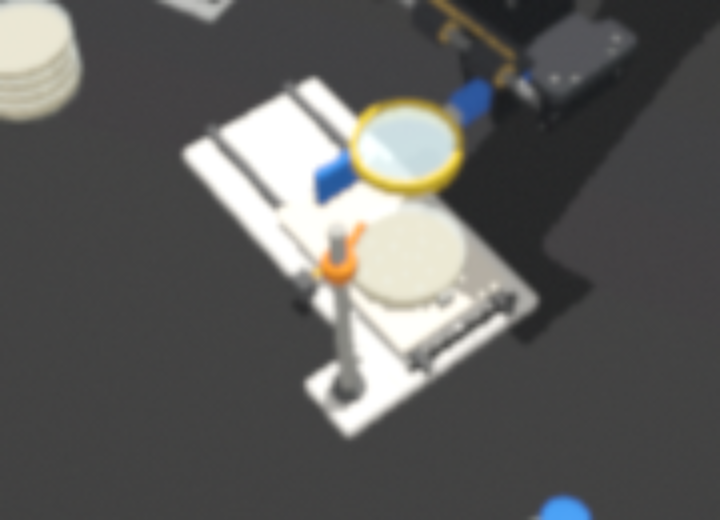

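Run:
```python
from h import *
K,T,_=cam("scene")
print("lens",plane(K,T,251.75,236.0,.162).round(4),"dish",plane(K,T,252.3,263.6,.045).round(4))
```

```text
lens [0.603  0.0574 0.162 ] dish [0.6059 0.0608 0.045 ]
```

```bash
python3 -c "
from rig import manip
print(manip.hand_in()); o=manip.get_obs(); print(o['clock'],o['tool_pos'],o['gripper_width'])"
```

```text
the job is handed in; nothing more can be done
None
the job is handed in; nothing more can be done
```

I pushed the carriage home, then lifted the lens off the grey rest and handed in at about 13 s, with the gripper holding it over the dish. `hand_in` gives no verdict, so these are my own last checks:

- **Carriage:** the push force rose to about 5 N and then dropped, which fits the detent snapping over. A wrist picture afterwards put the dish within about 1 mm of the viewing position in station coordinates. I did not measure it that closely again after moving the lens over it.
- **Lens centring:** the wrist camera puts the lens centre at (0.6066, 0.0561) m and the home dish centre at (0.6067, 0.0549) m, so they are about 1 mm apart. A rough reading by eye from the scene camera put them about 4 mm apart. An automatic scene-camera fit disagreed by about 4 cm, but its mask caught only part of the ring, so I discarded it.
- **Height:** the middle of the lens is at about 0.157 m. The pointer came out between 0.155 and 0.160 m across the two fixed cameras.
- **Level and hold:** the ring's tilt is about 0.004 rad. The grip is steady at 15.7 mm opening, with the fingers set to 25 N and the arm at rest.
- **Surroundings:** the pointer, tip box, dish stack and bottle looked unmoved where they were in view. I did not re-measure their positions at the end.

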